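Return the sole finisher to service

ROBOT

A 7-joint arm with a two-finger parallel gripper is mounted at the origin on the work surface. World frame = base frame: x ahead of the robot, y to its left, z up, the work surface at z = 0. Lengths are in m, angles in rad, forces in N, time in s.
With the tool pointing down it reaches from about 0.4 to 0.85 m from the base axis. Payload 4.5 kg.
Tool frame: the origin (TCP) lies at the very end of the fingers, on their centre line; the grasp point (between the pads) lies 19 mm behind it; z points along the fingers, y is the line along which they close (so a half turn about z gives the same grasp; the last joint's range is limited). The gripper opens to 88 mm and grips with 3 to 60 N. Pads are 18 mm wide; open, the fingers measure 123 mm over their backs; the gripper's body (75 mm by 187 mm) begins 45 mm behind the grasp point.
Start: joints at [-1.227, 0.689, -0.195, 1.565, 0.157, 0.902, -0.215], TCP at [0.191, 0.595, 0.239] pointing down, gripper open.
Joint ranges: [-3.01, 3.01], [-0.46, 2.08], [-1.47, 1.51], [0.13, 2.56], [-1, 4.14], [0.04, 2.09], [-2.66, 2.66]. Speed limits (rad/s): [2.57, 2.57, 3.14, 3.14, 3.14, 3.14, 3.14].

INTERFACE

Orientations are given as a unit quaternion [x, y, z, w].
In Python, from plant import r gives the robot as it stands. The module is installed in compiled form; this text tells all that it offers.
- The arm moves only by the shell command python3 -m pendant 'ROWS' [FORCE]. ROWS is JSON, one flat list of numbers, 7 for each row, row after row: the opening, from 0 (shut) to 1 (fully open), then the shift along the tool's x, y, z scaled (see below), then the turn, a rotation vector about the tool's x, y, z scaled (see below). A call has 1 to 12 rows; each row is the pose to reach, as a shift and turn from the pose commanded when the call began, along the tool's axes at that moment; what a row does not reach only later rows make up. The controller multiplies each number of a shift by 0.15 m and each number of a turn by pi/2 rad. A row lasts 1/10 s, in which the tool goes at most 50 mm and 8.59 degrees, less where a joint would pass 70% of its speed; a pose out of reach is approached as far as the arm can. A call with a number of a shift or a turn outside -1 to 1 is refused whole. A call with a gripper value outside its range is refused whole. The fingers move at their own pace and stop on an object; FORCE is the grip in N (left out, the last holds). Time passes only in rows, so rows that repeat a pose let the fingers close. It gives the time, the measured TCP pose, the force, the opening and the grip force at its end, in the units of the state.
- r.get_state(): the state, without advancing time (a new reading comes with each control period).
- r.snapshot(name): name is "scene" or "top"; returns a dict with "img" (384x512x3 uint8, red, green, blue), "mtx" (3x3 intrinsics, pixels), "cam_to_world" (4x4, takes a point from camera to world coordinates). Camera axes: x right, y up, looking along -z (the intrinsics and any distortion apply to the point x, -y, -z); pixel columns grow to the right and rows downward; lengths in m; the calibration is good to about 2 mm. A picture is of the moment at which its call begins. There is no depth.
- r.finish_job(): hands the job in; it is judged then, once.
The state is a dict: "clock": time; "q": joint angles; "qd": joint speeds; "joint_torque": joint torques, N m; "tool_pos": TCP position; "eef_rot": TCP orientation; "contact_force": force on the tool from outside, world axes, zero at the start; "moment": the same for the moment, N m; "opening": opening from 0.0 (shut) to 1.0 (fully open); "finger_force": force on a finger pad.
Only numpy, scipy, OpenCV 4.12 (cv2) and the standard library are available. Lean on these libraries where they do the work, as an engineer would, in place of code of your own. Each camera call takes 0.05 s, during which the arm holds its last target. There are 200 camera calls.

TASK

The finishing machine has been repaired and may run again. First lift the aluminium lockout plate up and off the hook of its switch box and stand it in the small wooden tag box, right way up as it hung; then turn the handle of that same switch box (the one the plate hung on) clockwise from off fully to on, and let go. Leave the other switch on, and do not shift or knock over the other things on the bench.

Things in the scene. Friction and masses are not known exactly. Their poses are not given: they have to be found in the camera images.
- switch_main: grey switch box fixed to the bench, 130 x 120 x 70 mm (x, y, z); origin under its middle, on the upright axis of its black rotary handle. A steel hook stands up from its far (+x) face. The lockout plate hangs on this one; its handle starts at off.
- main_handle (a joint): black handle of switch_main: hub 52 mm across, one arm 18 mm wide reaching 90 mm from the axis, 79 to 107 mm above the bench. rad: 0 = off, arm along the box's -x; 1.571 = on, arm along its +y; grows clockwise from above; stops at both ends. A snap spring holds each end and carries it on past halfway; turning takes about 0.4 N m (6 N at 65 mm out). Starts at off.
- main_handle_arm (a point): point on the top face of the arm of main_handle, 65 mm from the axis and 107 mm above the bench; it moves with the handle
- switch_main_hook (a point): top of the level seat of the hook (8 mm steel rod) of switch_main: 92 mm from the box's origin along its +x, 129 mm above the bench. The hook's rod rises at local x = 72 mm, runs out along the box's +x and ends in an upturned tip at local x = 117 mm, 137 mm above the bench
- plate: loose aluminium lockout plate 70 wide (y) x 120 high (z) x 10 mm thick (x), 0.1 to 0.18 kg; window 34 x 40 mm with a solid 36 mm strip above it to pinch from above. Origin: middle of its bottom edge. Hangs by the window from switch_main's hook, x along the hook, top edge 165 mm above the bench. To come off: up 10 to 30 mm, then 40 mm along the box's +x.
- tagbox: open-topped wooden tag box fixed to the bench, outside 70 x 120 x 65 mm (x, y, z), walls and floor about 6 mm thick, inside 58 x 108 mm, empty; origin under its middle. The plate may lean against its walls.
- tagbox_in (a point): middle of the tag box's inner floor, axes as the tag box
- switch_other: grey switch box fixed to the bench, 130 x 120 x 70 mm (x, y, z); origin under its middle, on the upright axis of its black rotary handle. A steel hook stands up from its far (+x) face. This is the other machine's box, alike but with an empty hook; its handle is on.
- other_handle (a joint): black handle of switch_other: hub 52 mm across, one arm 18 mm wide reaching 90 mm from the axis, 79 to 107 mm above the bench. rad: 0 = off, arm along the box's -x; 1.571 = on, arm along its +y; grows clockwise from above; stops at both ends. A snap spring holds each end and carries it on past halfway; turning takes about 0.4 N m (6 N at 65 mm out). Starts at on and must stay there.
- last: loose wooden shoe last, 240 mm long, 110 mm high, lying on the bench; origin under its middle; to be left alone
- glue_jar: loose closed jar, 70 mm diameter, 100 mm high; origin under its middle; to be left alone
- polish_tin: loose flat round tin, 76 mm diameter, 32 mm high; origin under its middle; to be left alone
- dye_bottle: loose small bottle, 60 mm diameter, 150 mm high; origin under its middle; to be left alone
- hammer: loose hammer lying on the bench, 260 mm long, head at its +x end; origin under its middle; to be left alone
- brush: loose brush lying on the bench, 200 mm long; origin under its middle; to be left alone
- pot: loose terracotta cup, 80 mm across the mouth, 80 mm high; origin under its middle; to be left alone

How it is judged:
On the way, in this order (a step that is already met when the one before it is completed fails the run):
1. the plate is off the hook and stands in the tag box, the handle still at off (x of plate in the frame of tagbox_in between -0.035 and 0.035 m and y of plate in the frame of tagbox_in between -0.055 and 0.055 m and z of plate in the frame of tagbox_in between -0.01 and 0.03 m and angle between plate's own z axis and vertical below 1 rad and value of joint main_handle below 0.4 rad), for 0.2 s.
2. the handle of switch_main is turned to on (value of joint main_handle above 1.45 rad), for 0.2 s.
At the end, for the whole second after the job is handed in: the plate rests in the tag box right way up (bottom edge's middle over the inner floor and within 30 mm of it, leaning less than 1 rad); main_handle is above 1.45 rad (on) and still; other_handle is still above 1.45 rad (x of plate in the frame of tagbox_in between -0.035 and 0.035 m and y of plate in the frame of tagbox_in between -0.055 and 0.055 m and z of plate in the frame of tagbox_in between -0.01 and 0.03 m and angle between plate's own z axis and vertical below 1 rad and value of joint each of main_handle, other_handle above 1.45 rad and linear speed of plate below 0.02 m/s and velocity of joint main_handle below 0.05 rad/s); the robot touches nothing.
It fails at once if the other switch is turned away from on (below 1.2 rad) (value of joint other_handle below 1.2 rad).
It fails at once if one of the loose things on the bench is shifted by more than 30 mm (distance of any of last, glue_jar, polish_tin, dye_bottle, hammer, brush, pot from where it was at the start of the episode above 0.03 m).
It also fails if it takes over 58 s, if anything falls off the work surface, if the arm or the gripper's body presses on something with over 40 N, if the wrist force passes 120 N, or if a joint passes its speed limit or range.

## Working session

There is one attempt and no reset: what is moved stays moved. The work goes in short steps, Python scripts to look and compute and a shell command to move; the robot and the scene stay as the last step left them, time stands still between calls to the robot, and variables do not carry over. Pictures are saved under pics/ and viewed, at most 10 in all, crops included, and the job is handed in when it is done.

```bash
mkdir -p pics; python3 - <<'E'
from plant import r
import cv2,numpy as np
for n in("scene","top"):
    s=r.snapshot(n); cv2.imwrite(f"pics/{n}0.png",cv2.resize(s["img"][:,:,::-1],(800,600),interpolation=cv2.INTER_CUBIC)); np.savez(f"{n}0.npz",**s)
    print(n,s["mtx"].round(1).tolist(),s["cam_to_world"].round(3).tolist(),[k for k in s])
s=r.get_state();print(s["clock"],s["tool_pos"],s["eef_rot"],s["opening"])
E
```

```text
scene [[389.2, 0.0, 253.5], [0.0, 389.2, 192.0], [0.0, 0.0, 1.0]] [[0.718, -0.481, 0.503, 1.218], [0.696, 0.51, -0.506, -0.664], [-0.013, 0.713, 0.701, 1.007], [0.0, 0.0, 0.0, 1.0]] ['img', 'mtx', 'cam_to_world']
top [[488.8, 0.0, 255.8], [0.0, 488.8, 196.0], [0.0, 0.0, 1.0]] [[0.009, 0.979, -0.206, 0.196], [-1.0, 0.009, -0.002, -0.021], [0.0, 0.206, 0.979, 2.028], [0.0, 0.0, 0.0, 1.0]] ['img', 'mtx', 'cam_to_world']
0.1 [0.19041526 0.59470666 0.23800809] [ 1.54229475e-01  9.88034721e-01 -8.09841571e-04 -5.77946690e-05] 0.996433720958138
```

View pics/scene0.png

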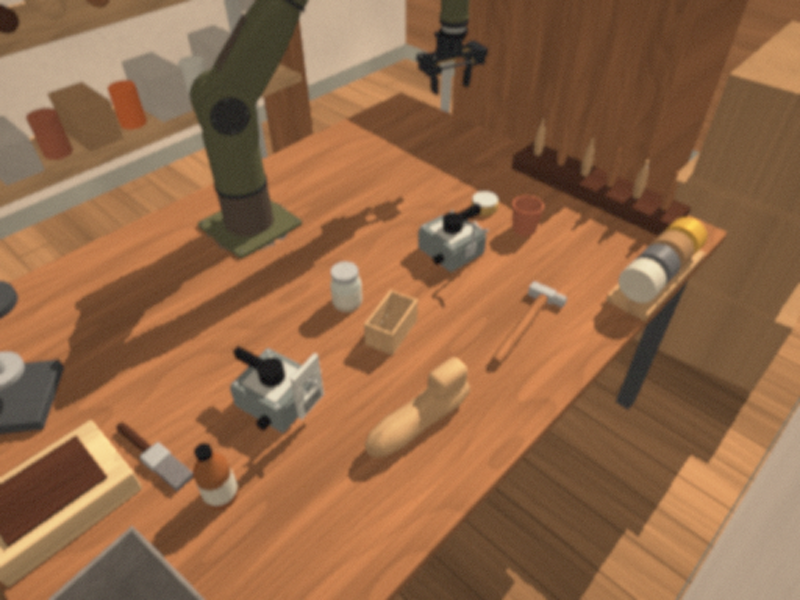

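View pics/top0.png

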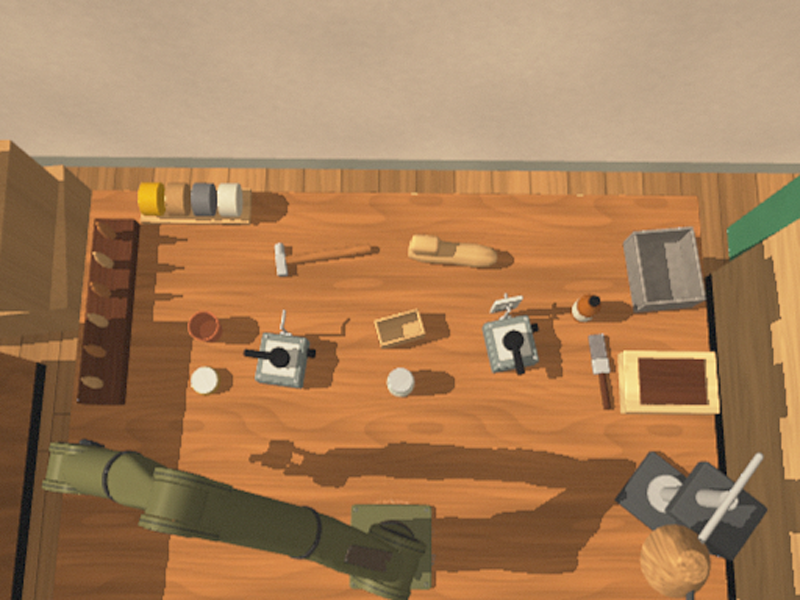

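The top view (800x600 scale) shows switch_main at about (511,343). Its handle hub is at (513,341), its arm tip at (519,372), and the plate at (506,303). The tag box is at (400,328), and the jar, at (400,382), is close to it. The other switch, with its handle on, is at (280,358).

```bash
cat > h.py <<'E'
import numpy as np,cv2
from scipy.spatial.transform import Rotation as R
def ray(s,p):
    K=s["mtx"];T=s["cam_to_world"];u,v=p
    d=T[:3,:3]@np.array([(u-K[0,2])/K[0,0],-(v-K[1,2])/K[1,1],-1.]);return T[:3,3],d
def onz(s,p,z):
    o,d=ray(s,p);return o+d*(z-o[2])/d[2]
def proj(s,X):
    T=s["cam_to_world"];c=T[:3,:3].T@(np.array(X)-T[:3,3]);K=s["mtx"]
    return np.array([K[0,0]*c[0]/-c[2]+K[0,2],-K[1,1]*c[1]/-c[2]+K[1,2]])
def delta(st,pos,rot=None):
    "shift/turn in row units"
    Rt=R.from_quat(st["eef_rot"]); s=Rt.inv().apply(np.array(pos)-st["tool_pos"])/.15
    return s.round(3)
E
python3 - <<'E'
import numpy as np,cv2
from h import *
t=dict(np.load("top0.npz"));s=dict(np.load("scene0.npz"))
def crop(n,d,x,y,w,h,k):
    im=d["img"][y:y+h,x:x+w,::-1];return cv2.resize(im,(w*k,h*k),interpolation=cv2.INTER_CUBIC)
a=crop("t",t,235,180,120,72,6); b=crop("s",s,140,180,140,100,5)
c=np.zeros((600,760,3),np.uint8)
cv2.imwrite("pics/tc.png",a);cv2.imwrite("pics/sc.png",b)
# black handle top view
for nm,d,(x,y,w,h),z in(("top",t,(305,185,50,60),.107),("scene",s,(140,215,75,70),.107)):
    g=d["img"].max(2); m=np.zeros_like(g); m[y:y+h,x:x+w]=(g[y:y+h,x:x+w]<45)*255
    n,l,st,ce=cv2.connectedComponentsWithStats(m)
    for i in range(1,n):
        if st[i,4]>15: print(nm,st[i],ce[i].round(1),onz(d,ce[i],z).round(3),[p.tolist() for p in cv2.boxPoints(cv2.minAreaRect(np.argwhere(l==i)[:,::-1].astype(np.float32))).round(1)])
E
```

```text
top [323 212  12  27 116] [329.7 221.3] [ 0.5   -0.312  0.107] [[323.0, 212.0], [334.0, 212.0], [334.0, 238.0], [323.0, 238.0]]
scene [151 224  30  23 289] [168.5 235.3] [ 0.516 -0.32   0.107] [[149.5, 225.5], [160.5, 214.5], [184.0, 238.0], [173.0, 249.0]]
scene [165 266   8   8  42] [168.5 269.7] [ 0.614 -0.395  0.107] [[164.0, 270.0], [169.0, 265.0], [173.0, 269.0], [168.0, 274.0]]
```

View pics/tc.png

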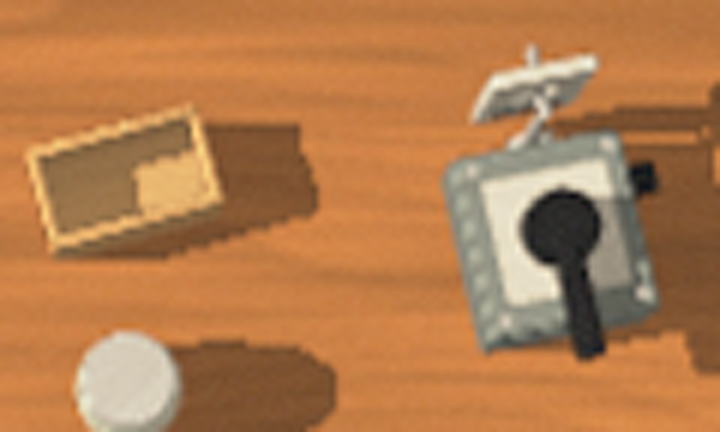

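View pics/sc.png

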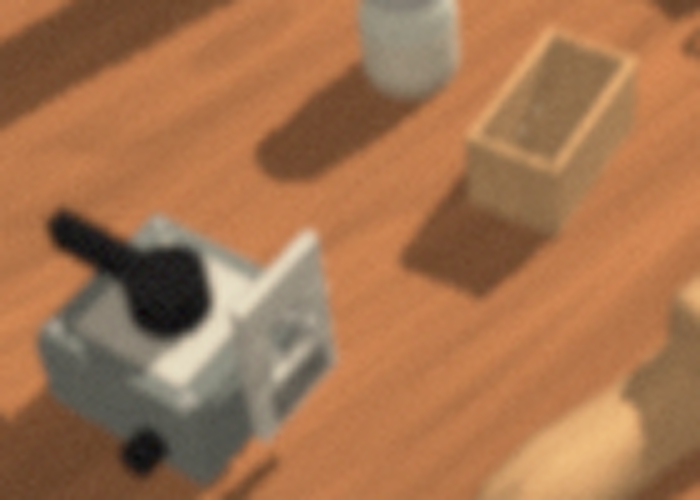

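Top crop: hub at (562,228), arm end at (590,354), plate top edge from (490,78) to (596,60), tag box rim corners at (28,155), (190,105), (220,203) and (55,252). The scene crop shows the same things: plate top edge from (232,318) to (313,232), rim corners at (555,30), (635,62), (552,163) and (470,138), hub at (168,288).

```bash
python3 - <<'E'
from h import *
t=dict(np.load("top0.npz"));s=dict(np.load("scene0.npz"))
T=lambda u,v,z:onz(t,(235+(u+.5)/6-.5,180+(v+.5)/6-.5),z)
S=lambda u,v,z:onz(s,(140+(u+.5)/5-.5,180+(v+.5)/5-.5),z)
def pr(n,a):
    a=np.array(a);print(n,a[:,:2].round(3).tolist(),"mean",a.mean(0).round(4)[:2],"edges",[round(float(np.linalg.norm(a[i]-a[i-1])),3) for i in range(len(a))],"dir deg",[round(float(np.degrees(np.arctan2(*(a[i]-a[i-1])[[1,0]]))),1) for i in range(len(a))])
pr("T boxtop",[T(446,175,.07),T(615,135,.07),T(655,305,.07),T(487,350,.07)])
pr("T hub,arm",[T(562,228,.107),T(590,354,.107)])
pr("S hub,arm",[S(168,285,.107),S(60,222,.107)])
pr("T plate",[T(492,82,.165),T(596,63,.165)])
pr("S plate",[S(236,318,.165),S(313,234,.165)])
pr("T tag",[T(28,155,.065),T(190,105,.065),T(220,203,.065),T(55,252,.065)])
pr("S tag",[S(555,30,.065),S(635,62,.065),S(552,163,.065),S(470,138,.065)])
from plant import r
st=r.get_state();print(R.from_quat(st["eef_rot"]).as_matrix().round(3).tolist())
E
```

```text
T boxtop [[0.557, -0.234], [0.586, -0.349], [0.469, -0.373], [0.438, -0.26]] mean [ 0.5124 -0.304 ] edges [0.122, 0.119, 0.119, 0.118] dir deg [12.3, -76.0, -168.3, 105.5]
T hub,arm [[0.515, -0.306], [0.431, -0.323]] mean [ 0.4731 -0.3146] edges [0.085, 0.085] dir deg [11.2, -168.8]
S hub,arm [[0.53, -0.314], [0.442, -0.329]] mean [ 0.4861 -0.3215] edges [0.089, 0.089] dir deg [9.9, -170.1]
T plate [[0.601, -0.254], [0.614, -0.322]] mean [ 0.6077 -0.2882] edges [0.069, 0.069] dir deg [101.1, -78.9]
S plate [[0.62, -0.325], [0.605, -0.257]] mean [ 0.6121 -0.2909] edges [0.07, 0.07] dir deg [-77.4, 102.6]
T tag [[0.569, 0.05], [0.605, -0.06], [0.537, -0.081], [0.502, 0.031]] mean [ 0.5533 -0.0149] edges [0.069, 0.116, 0.071, 0.117] dir deg [16.2, -72.0, -163.0, 107.3]
S tag [[0.512, 0.031], [0.575, 0.046], [0.599, -0.061], [0.544, -0.082]] mean [ 0.5574 -0.0162] edges [0.118, 0.064, 0.11, 0.059] dir deg [105.7, 13.5, -77.1, -158.9]
[[-0.952, 0.305, -0.0], [0.305, 0.952, -0.002], [-0.0, -0.002, -1.0]]
```

```bash
python3 -m pendant '[1,-1,-0.5,0,0,0,0.2, 1,-1,-0.5,0,0,0,0.4, 1,-1,-0.5,0,0,0,0.663, 1,-1,-0.5,0,0,0,0.663, 1,-1,-0.5,0,0,0,0.663, 1,-1,-0.5,0,0,0,0.663, 1,-1,-0.5,0,0,0,0.663, 1,-1,-0.5,0,0,0,0.663]'
cat > d.py <<'E'
import sys
from h import *
from plant import r
st=r.get_state();x=[float(a) for a in sys.argv[1:]]
y=R.from_quat(st["eef_rot"]).as_matrix()[:,1]
print(st["tool_pos"].round(4),"tooly deg",np.degrees(np.arctan2(y[1],y[0])).round(2),"F",np.round(st["contact_force"],1),"op",round(st["opening"],3),"ff",np.round(st["finger_force"],1),"t",st["clock"])
if x: print("delta rows",delta(st,x))
E
python3 d.py 0.608 -0.289 0.24
```

```text
clock: 0.9
tool_pos: [0.3103, 0.4779, 0.2384]
eef_rot: [0.625, 0.78, -0.0, 0.0]
contact_force: [0.2, -0.4, -0.2]
opening: 1.003
finger_force: 0.0
[0.3103 0.4779 0.2384] tooly deg 12.56 F [ 0.2 -0.4 -0.2] op 1.003 ff 0.0 t 0.9
delta rows [-5.422  0.825 -0.006]
```

```bash
python3 -m pendant '[1,-1,0.8,0,0,0,0, 1,-1,0.8,0,0,0,0, 1,-1,0.8,0,0,0,0, 1,-1,0.8,0,0,0,0, 1,-1,0.8,0,0,0,0]' >/dev/null
python3 -m pendant '[1,-1,0,0,0,0,0, 1,-1,0,0,0,0,0, 1,-1,0,0,0,0,0, 1,-1,0,0,0,0,0]'>/dev/null
python3 -m pendant '[1,-1,0,0,0,0,0, 1,-1,0,0,0,0,0, 1,-1,0,0,0,0,0, 1,-1,0,0,0,0,0]'>/dev/null
python3 -m pendant '[1,-1,0,0,0,0,0, 1,-1,0,0,0,0,0, 1,-1,0,0,0,0,0, 1,-1,0,0,0,0,0]'>/dev/null
python3 -m pendant '[1,-1,0,0,0,0,0, 1,-1,0,0,0,0,0, 1,-1,0,0,0,0,0, 1,-1,0,0,0,0,0]'>/dev/null
python3 d.py 0.608 -0.289 0.2
```

```text
[ 0.5908 -0.2357  0.2384] tooly deg 12.16 F [-0.3  0.1 -0.6] op 0.997 ff 0.0 t 3.0
delta rows [-0.37   0.037  0.258]
```

```bash
python3 -m pendant '[0.7,-0.37,0.04,0.2,0,0,0, 0.7,-0.37,0.04,0.2,0,0,0, 0.7,-0.37,0.04,0.2,0,0,0, 0.7,-0.37,0.04,0.2,0,0,0]'>/dev/null
python3 d.py 0.608 -0.289 0.141
python3 - <<'E'
from h import *
from plant import r
t=r.snapshot("top");s=r.snapshot("scene")
a=cv2.resize(t["img"][170:250,290:365,::-1],(600,640)[:1]+(600,),interpolation=cv2.INTER_CUBIC)[:, :400]
f=lambda im,x,y,w,h,k:cv2.resize(im[y:y+h,x:x+w,::-1],(w*k,h*k),interpolation=cv2.INTER_CUBIC)
A=f(t["img"],295,170,64,96,6);B=f(s["img"],150,175,68,96,6)
cv2.imwrite("pics/g1.png",np.hstack([A,B]))
E
```

```text
[ 0.6094 -0.2778  0.2086] tooly deg 12.73 F [-0.3 -0.1 -0.9] op 0.704 ff 0.0 t 3.4
delta rows [-0.072 -0.026  0.451]
```

View pics/g1.png

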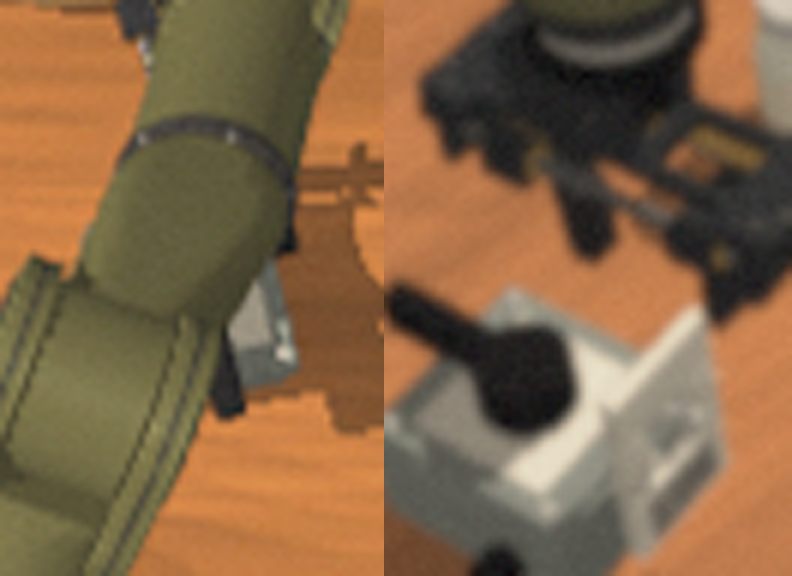

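The plate hangs undisturbed on the right, with its top edge at about (650,360). The two fingers hang above it, one on each side, at (590,245) and (730,300). I'll let it settle and recheck.

```bash
python3 -m pendant '[0.7,0,0,0,0,0,0, 0.7,0,0,0,0,0,0]'>/dev/null; python3 d.py 0.608 -0.289 0.141
```

```text
[ 0.6093 -0.2795  0.2094] tooly deg 12.66 F [ 0.5 -0.6 -0.4] op 0.698 ff 0.0 t 3.7
delta rows [-0.06  -0.023  0.456]
```

```bash
python3 -m pendant '[0.7,-0.06,-0.02,0.15,0,0,0, 0.7,-0.06,-0.02,0.25,0,0,0, 0.7,-0.06,-0.02,0.35,0,0,0, 0.7,-0.06,-0.02,0.42,0,0,0, 0.7,-0.06,-0.02,0.45,0,0,0, 0.7,-0.06,-0.02,0.45,0,0,0, 0.7,-0.06,-0.02,0.45,0,0,0]'>/dev/null; python3 d.py 0.608 -0.289 0.141
```

```text
[ 0.6084 -0.29    0.1416] tooly deg 12.59 F [ 0.2 -1.3  0.5] op 0.7 ff 0.0 t 4.4
delta rows [ 0.007 -0.001  0.004]
```

Close with 25 N.

```bash
python3 -m pendant '[0.3,0,0,0,0,0,0, 0,0,0,0,0,0,0, 0,0,0,0,0,0,0, 0,0,0,0,0,0,0, 0,0,0,0,0,0,0, 0,0,0,0,0,0,0, 0,0,0,0,0,0,0, 0,0,0,0,0,0,0]' 25; python3 d.py
```

```text
clock: 5.2
tool_pos: [0.6081, -0.29, 0.1412]
eef_rot: [0.625, 0.78, 0.0, 0.0]
contact_force: [0.3, 0.3, 0.8]
opening: 0.107
finger_force: 24.9
[ 0.6081 -0.29    0.1412] tooly deg 12.59 F [0.3 0.3 0.8] op 0.107 ff 24.9 t 5.2
```

```bash
python3 -m pendant '[0,0,0,-0.05,0,0,0, 0,0,0,-0.1,0,0,0, 0,0,0,-0.133,0,0,0, 0,0,0,-0.133,0,0,0, 0,0,0.1,-0.133,0,0,0, 0,0,0.2,-0.133,0,0,0, 0,0,0.3,-0.133,0,0,0, 0,0,0.38,-0.133,0,0,0, 0,0,0.38,-0.133,0,0,0, 0,0,0.38,-0.133,0,0,0]'>/dev/null; python3 d.py
python3 -m pendant '[0,0,0,-0.2,0,0,0, 0,0,0,-0.4,0,0,0, 0,0,0,-0.6,0,0,0, 0,0,0,-0.7,0,0,0, 0,0,0,-0.7,0,0,0, 0,0,0,-0.7,0,0,0]'>/dev/null; python3 d.py 0.555 -0.015 0.26
python3 - <<'E'
from h import *
from plant import r
s=r.snapshot("scene");t=r.snapshot("top")
f=lambda im,x,y,w,h,k:cv2.resize(im[y:y+h,x:x+w,::-1],(w*k,h*k),interpolation=cv2.INTER_CUBIC)
cv2.imwrite("pics/g2.png",f(s["img"],130,130,160,150,4))
E
```

```text
[ 0.6629 -0.2776  0.1607] tooly deg 12.59 F [-0.2  0.1 -1.8] op 0.115 ff 24.9 t 6.2
[ 0.6625 -0.278   0.2655] tooly deg 12.54 F [-0.9 -0.7 -0.6] op 0.108 ff 24.9 t 6.8
delta rows [ 1.867 -0.319  0.038]
```

View pics/g2.png

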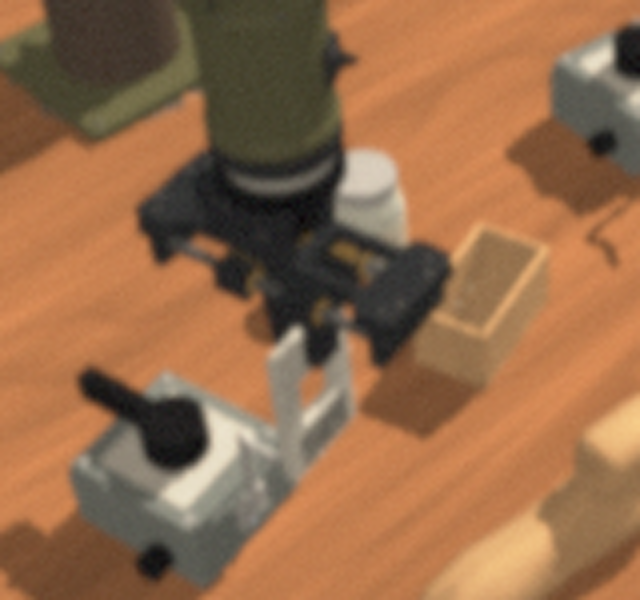

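The plate is off the hook and hangs upright in the fingers at about (310,410). The hook is empty and the handle is still at off. Next I carry it over to the box.

```bash
python3 -m pendant '[0,0.9,0,0,0,0,0, 0,0.9,0,0,0,0,0, 0,0.9,0,0,0,0,0, 0,0.9,0,0,0,0,0, 0,0.9,0,0,0,0,0]'>/dev/null
python3 -m pendant '[0,0.96,-0.32,0,0,0,-0.05, 0,0.96,-0.32,0,0,0,-0.05, 0,0.96,-0.32,0,0,0,-0.05, 0,0.96,-0.32,0,0,0,-0.05, 0,0.96,-0.32,0,0,0,-0.05, 0,0.96,-0.32,0,0,0,-0.05]'>/dev/null;python3 d.py 0.555 -0.015 0.104
```

```text
[ 0.5569 -0.0186  0.266 ] tooly deg 16.87 F [-0.3  0.6 -1.2] op 0.112 ff 25.0 t 8.0
delta rows [ 0.029 -0.005  1.08 ]
```

```bash
python3 -m pendant '[0,0.03,0,0.15,0,0,0, 0,0.03,0,0.35,0,0,0, 0,0.03,0,0.55,0,0,0, 0,0.03,0,0.75,0,0,0, 0,0.03,0,0.9,0,0,0, 0,0.03,0,1,0,0,0, 0,0.03,0,1,0,0,0, 0,0.03,0,1,0,0,0]'>/dev/null;python3 d.py 0.555 -0.015 0.104
python3 - <<'E'
from h import *
from plant import r
s=r.snapshot("scene")
f=lambda im,x,y,w,h,k:cv2.resize(im[y:y+h,x:x+w,::-1],(w*k,h*k),interpolation=cv2.INTER_CUBIC)
cv2.imwrite("pics/g3.png",f(s["img"],200,140,90,100,6))
E
```

```text
[ 0.5555 -0.0133  0.1161] tooly deg 16.92 F [ 0.6  0.2 -0.6] op 0.106 ff 25.0 t 8.8
delta rows [-0.01  -0.006  0.08 ]
```

View pics/g3.png

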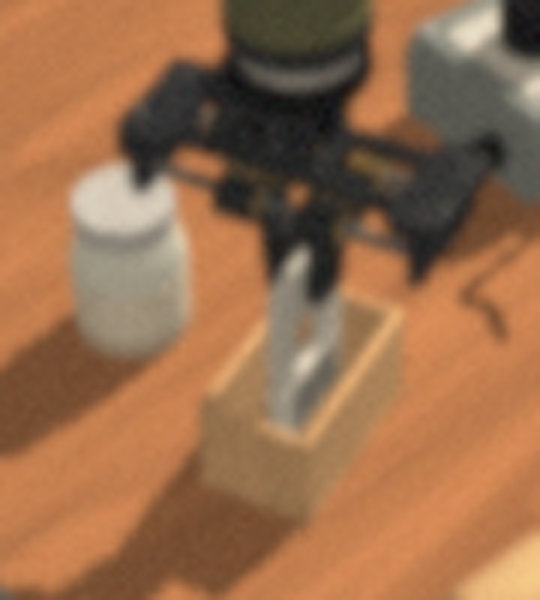

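The plate is inside the rim of the box at about (300,370) and is clear of the walls. I'll lower it the last 12 mm or so and open partway.

```bash
python3 -m pendant '[0,0,0,0.03,0,0,0, 0,0,0,0.06,0,0,0, 0,0,0,0.075,0,0,0, 0,0,0,0.085,0,0,0, 0,0,0,0.085,0,0,0]'>/dev/null;python3 d.py
python3 -m pendant '[0.3,0,0,0,0,0,0, 0.5,0,0,0,0,0,0, 0.5,0,0,0,0,0,0, 0.5,0,0,0,0,0,0]'>/dev/null;python3 d.py
python3 -m pendant '[0.5,0,0,-0.2,0,0,0, 0.5,0,0,-0.4,0,0,0, 0.5,0,0,-0.7,0,0,0, 0.5,0,0,-1,0,0,0, 0.5,0,0,-1,0,0,0, 0.5,0,0,-1,0,0,0]'>/dev/null;python3 d.py 0.442 -0.365 0.255
```

```text
[ 0.5546 -0.0114  0.1033] tooly deg 17.09 F [-1.2 -0.9 -0.9] op 0.111 ff 25.0 t 9.35
[ 0.5548 -0.0114  0.1035] tooly deg 17.08 F [-0.5 -0.1 -0.4] op 0.448 ff 0.0 t 9.75
[ 0.5551 -0.0114  0.2544] tooly deg 17.08 F [-1.   0.2  0.6] op 0.502 ff 0.0 t 10.35
delta rows [-2.032 -1.413 -0.006]
```

```bash
python3 -m pendant '[0.2,-1,-0.7,0,0,0,0.05, 0,-1,-0.7,0,0,0,0.05, 0,-1,-0.7,0,0,0,0.05, 0,-1,-0.7,0,0,0,0.05, 0,-1,-0.7,0,0,0,0.05, 0,-1,-0.7,0,0,0,0.05]' 20 >/dev/null;python3 d.py .46 -.364 .255
python3 - <<'E'
from h import *
from plant import r
t=r.snapshot("top");s=r.snapshot("scene")
f=lambda im,x,y,w,h,k:cv2.resize(im[y:y+h,x:x+w,::-1],(w*k,h*k),interpolation=cv2.INTER_CUBIC)
cv2.imwrite("pics/g4.png",np.hstack([f(t["img"],230,170,65,100,6),f(s["img"],220,165,65,100,6)]))
E
```

```text
[ 0.4973 -0.1858  0.252 ] tooly deg 12.48 F [0.6 0.2 0.3] op 0.003 ff 0.0 t 10.95
delta rows [-1.106 -0.5   -0.021]
```

View pics/g4.png

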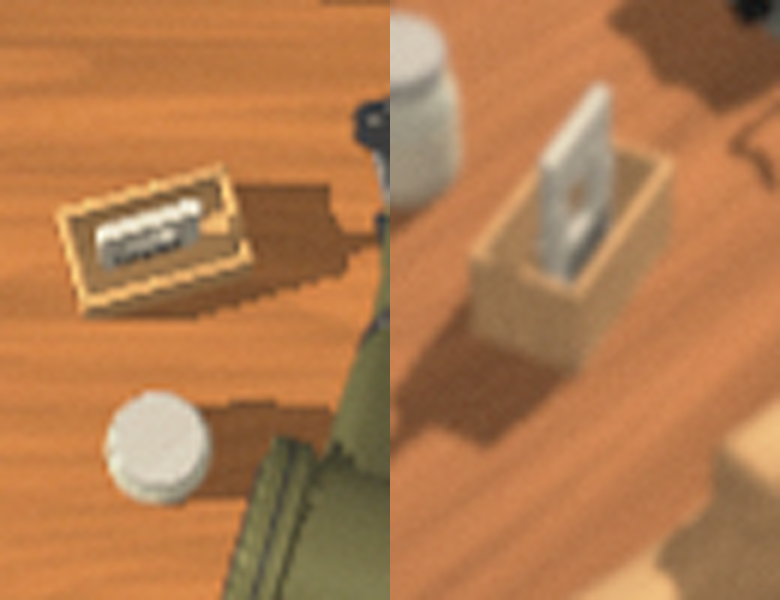

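The plate stands upright in the tag box, at (150,235) in the top view and (575,190) in the scene view. Next I move to the start point for turning the handle.

```bash
python3 -m pendant '[0,-1,-0.5,0,0,0,0, 0,-1,-0.5,0,0,0,0, 0,-1,-0.5,0,0,0,0, 0,-1,-0.5,0,0,0,0, 0,-1,-0.5,0,0,0,0]'>/dev/null;python3 d.py .46 -.364 .255
python3 -m pendant '[0,-0.1,0,0,0,0,0, 0,-0.1,0,0,0,0,0, 0,-0.1,0,0.3,0,0,0, 0,-0.1,0,0.6,0,0,0, 0,-0.1,0,0.6,0,0,0, 0,-0.1,0,0.6,0,0,0]'>/dev/null;python3 d.py .46 -.364 .089
python3 - <<'E'
from h import *
from plant import r
s=r.snapshot("scene")
f=lambda im,x,y,w,h,k:cv2.resize(im[y:y+h,x:x+w,::-1],(w*k,h*k),interpolation=cv2.INTER_CUBIC)
cv2.imwrite("pics/g5.png",f(s["img"],120,180,100,100,6))
E
```

```text
[ 0.457  -0.3505  0.2528] tooly deg 12.38 F [-0.9  0.3  0.7] op 0.005 ff 0.0 t 11.55
delta rows [-0.092  0.    -0.015]
[ 0.4619 -0.361   0.1636] tooly deg 12.73 F [ 1.2 -1.   1. ] op 0.002 ff 0.0 t 12.15
delta rows [-0.017 -0.016  0.497]
```

View pics/g5.png

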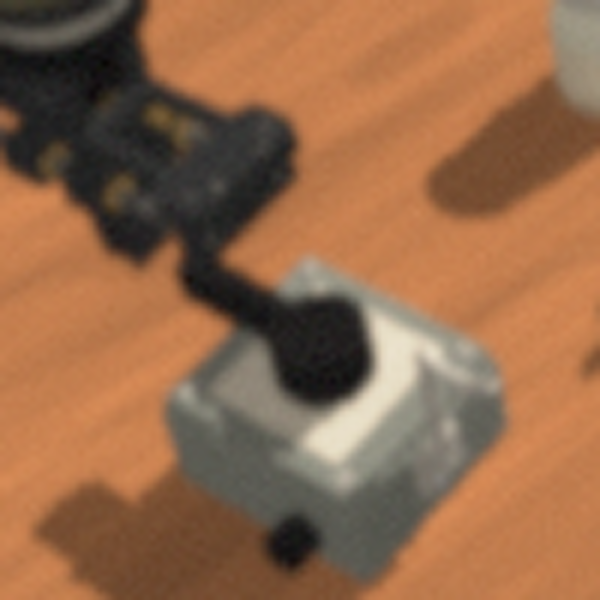

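The gripper is over the near end of the handle arm, and its body hides the fingertips. I'll check the tip's expected pixel against the arm before going down.

```bash
python3 - <<'E'
from h import *
s=dict(np.load("scene0.npz"))
for n,p in dict(tip=(.4619,-.361,.1636),tip_down=(.46,-.364,.089),armend=(.426,-.3255,.107),hub=(.514,-.306,.107)).items(): print(n,((proj(s,p)-[120,180])*6).round())
E
```

```text
tip [135. 245.]
tip_down [160. 344.]
armend [177. 244.]
hub [312. 313.]
```

The predicted tip pixel, (135,245), matches the lower corner of the dark gripper, and it is to the left of the arm end seen at (190,270). So the fingers are on the correct side, and I can go down.

```bash
python3 -m pendant '[0,-0.025,0,0.15,0,0,0, 0,-0.025,0,0.3,0,0,0, 0,-0.025,0,0.42,0,0,0, 0,-0.025,0,0.5,0,0,0, 0,-0.025,0,0.5,0,0,0, 0,-0.025,0,0.5,0,0,0]'>/dev/null;python3 d.py .463 -.365 .089
```

```text
[ 0.4629 -0.3672  0.0898] tooly deg 12.59 F [ 0.2 -0.   0.2] op 0.008 ff 0.0 t 12.8
delta rows [0.014 0.004 0.005]
```

```bash
python3 -m pendant '[0,0.18,0,0,0,0,0, 0,0.25,-0.01,0,0,0,0.083, 0,0.31,-0.016,0,0,0,0.167, 0,0.37,-0.01,0,0,0,0.25, 0,0.425,-0.002,0,0,0,0.333, 0,0.48,0.02,0,0,0,0.417, 0,0.535,0.042,0,0,0,0.5, 0,0.58,0.075,0,0,0,0.583, 0,0.625,0.113,0,0,0,0.667, 0,0.665,0.155,0,0,0,0.75, 0,0.7,0.205,0,0,0,0.833, 0,0.7,0.205,0,0,0,0.833]';python3 d.py
```

```text
clock: 14.0
tool_pos: [0.4713, -0.2563, 0.0895]
eef_rot: [0.971, 0.24, 0.002, 0.0]
contact_force: [-0.3, -0.3, 0.2]
opening: 0.007
finger_force: 0.0
[ 0.4713 -0.2563  0.0895] tooly deg -62.25 F [-0.3 -0.3  0.2] op 0.007 ff 0.0 t 14.0
```

```bash
python3 -m pendant '[0,-0.2,0,0,0,0,0, 0,-0.2,0,-0.3,0,0,0, 0,-0.2,0,-0.6,0,0,0, 0,-0.4,0,-1,0,0,0, 0,-0.6,0,-1,0,0,0, 0,-0.6,0,-1,0,0,0, 0,-0.6,0,-1,0,0,0]'>/dev/null;python3 d.py
python3 - <<'E'
from h import *
from plant import r
t=r.snapshot("top");s=r.snapshot("scene")
cv2.imwrite("pics/g6.png",cv2.resize(s["img"][120:310,80:330,::-1],None,fx=3,fy=3,interpolation=cv2.INTER_CUBIC))
E
```

```text
[ 0.3889 -0.3     0.2395] tooly deg -62.39 F [ 0.2  0.2 -0.1] op 0.007 ff 0.0 t 14.7
```

View pics/g6.png

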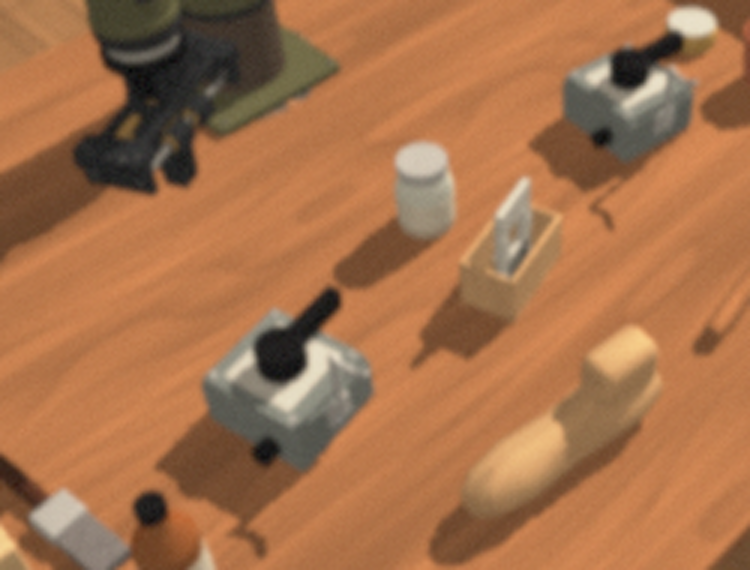

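The plate stands in the tag box at (512,235), and nothing else looks disturbed. The handle arm runs from the hub at (282,350) to its tip at (333,298). I'll check that angle numerically against on.

```bash
python3 - <<'E'
from h import *
from plant import r
t=r.snapshot("top");s=r.snapshot("scene")
def axis(d,box,name):
    x,y,w,h=box;g=d["img"].max(2)[y:y+h,x:x+w];m=(g<50).astype(np.uint8)
    n,l,st,ce=cv2.connectedComponentsWithStats(m);i=1+np.argmax(st[1:,4]);p=np.argwhere(l==i)[:,::-1]+[x,y]
    W=np.array([onz(d,q,.107)[:2] for q in p]);c=W.mean(0);v=np.linalg.svd(W-c)[2][0] if len(W)<2000 else 0
    if v[1]<0:v=-v
    print(name,len(p),c.round(3),np.degrees(np.arctan2(v[1],v[0])).round(1))
axis(s,(145,210,55,40),"main scene");axis(t,(290,195,50,35),"main top");axis(t,(155,215,48,25),"other top");axis(s,(275,120,45,40),"other scene")
t0=dict(np.load("top0.npz"));axis(t0,(310,205,32,40),"main top start (12.5 off)")
E
```

```text
main scene 307 [ 0.528 -0.298] 108.3
main top 168 [ 0.512 -0.289] 102.0
other top 163 [0.469 0.306] 81.8
other scene 159 [0.487 0.291] 91.0
main top start (12.5 off) 168 [ 0.498 -0.311] 11.8
```

The top view puts the main handle arm at 102.0° now against 11.8° at the start. That is a turn of about 90°, so it is fully on.

```bash
python3 -c "
from plant import r
print(r.finish_job())"
```

```text
the job is handed in; nothing more can be done
None
```

The job is handed in, though no verdict came back: the plate stands upright in the tag box, switch_main's handle measured about 90° from off (fully on), and in the last pictures the other switch was still on and nothing else looked disturbed.

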